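# Slide the glazed test tiles out over the ware board's edge

### The arm

A 6-joint arm with a two-finger parallel gripper is mounted at the origin on the work surface; the furniture and walls round the work are solid. World frame = base frame: x ahead of the robot, y to its left, z up, the work surface at z = 0. Lengths are in m, angles in rad, forces in N, time in s.
With the tool pointing down it reaches from about 0.225 to 0.875 m from the base axis. Payload 3.4 kg.
Tool frame: the origin (TCP) lies between the finger pads; the fingertips stand 25 mm ahead of it and the grasp point (between the pads) lies 6 mm ahead of it (manip.tips_ahead is the distance from the TCP to the fingertips, in m); z points along the fingers, x is the direction in which the jaws open and shut, and the axes are right-handed (so a half turn about z gives the same grasp; the last joint's range is limited). The gripper opens to 85 mm and grips with 20 to 120 N. Pads are 22 mm wide; open, the fingers measure 114 mm over their backs; the gripper's body (76 mm by 85 mm) begins 54 mm behind the grasp point. The pads swing forward as they close: fully open they stand 13 mm farther back than shut.
Start: joints at [1.007, 0.276, 1.505, -0, 1.361, -0.121], TCP at [0.246, 0.52, 0.256] pointing down, gripper open.
Joint ranges: [-2.89, 2.89], [-0.75, 2.08], [0.22, 2.7], [-1.18, 4.32], [0.11, 2.71], [-2.7, 2.7]. Speed limits (rad/s): [2.57, 2.57, 3.14, 3.14, 3.14, 3.14].

### API

Orientations are given as a unit quaternion [w, x, y, z].
In Python, from rig import manip gives the robot as it stands. The module is installed in compiled form; this text tells all that it offers.
- The arm moves only by the tool send_rows, never from a script. Its argument "plan" is a list of rows, each an object with "linear": the shift along the tool's x, y, z in m, a list of three; "delta_rot": the turn, a rotation vector about the tool's x, y, z in degrees, a list of three; "fingers": the finger opening in m, from 0 to 0.0854. A call has 1 to 12 rows; each row shifts and turns the pose as measured when the row begins, along the tool's axes as they then stand; what a row does not reach is not made up. A row lasts 1/12 s, in which the tool goes at most 41.7 mm and 7.16 degrees, less where a joint would pass 70% of its speed; a pose out of reach is approached as far as the arm can. A call with a gripper value outside its range is refused whole. The fingers move at their own pace and stop on an object; "force" is the grip in N (left out, the last holds). Time passes only in rows, so rows that do not move let the fingers close. It gives the time, the measured TCP pose, the force and the opening at its end, in the units of the state.
- manip.get_state(): the state, without advancing time (a new reading comes with each control period).
- manip.get_image(name): name is "scene" or "top" or "wrist"; returns the picture (384x512x3 uint8, red, green, blue); there is no depth.
- manip.camera_info(name): a dict with "K" (3x3 intrinsics, pixels), "rvec" (rotation vector, rad) and "tvec" (3), from world to camera coordinates, as OpenCV has them. Camera axes: x right, y down, z forward; pixel columns grow to the right and rows downward; lengths in m; the calibration is good to about 2 mm. A picture is of the moment at which its call begins: read the wrist's pose just before it. camera_info takes no time and is no camera call; for the wrist camera it gives the pose at the moment of the call.
- manip.sign_off(): hands the job in, once; it reports no verdict.
Trained networks look in the newest picture that a camera, given by its name, has taken for a name from the list of things; names that differ only in an ending like _2 or _b are one class to them, and where a whole thing is asked for, a point or a joint stands for the part that bears it (a point fixed in the world has none). Each returns a list of dicts, best first, with "p" (0 to 1); they miss things now and then, are a little off and sometimes report something else, mostly with a low value. They report only what shows in the picture. A call takes as long as a camera call. They do not tell look-alikes from the thing itself.
- manip.find_in(thing, camera): "extent" ([left, top, right, bottom] in pixels, round what is visible of it).
- manip.masks_of(thing, camera): "pixels" (384x512 bool, what is visible of it) and "extent" ([left, top, right, bottom] in pixels, round what is visible of it).
The state is a dict: "clock": time; "qpos": joint angles; "qd": joint speeds; "effort": joint torques, N m; "position": TCP position; "ee_rot": TCP orientation; "contact_force": force on the tool from outside, world axes, zero at the start; "moment": the same for the moment, N m; "width": finger opening in m.
Only numpy, scipy, OpenCV 4.12 (cv2) and the standard library are available. Lean on these libraries where they do the work, as an engineer would, in place of code of your own. Each camera call takes 0.05 s, during which the arm holds its last target. There are 200 camera calls.

### The job

The glazed ends of the two test tiles must hang free so that they cannot stick to the ware board: with the fingertips, push the blue tile and the green tile along the board toward its left-hand edge until the glazed end of each sticks out over the edge, square to it, with the line between glaze and bare clay right at the board's edge. Only slide the tiles, never pick them up or let one drop off, and leave the other things on the table alone.

Things in the scene. Friction and masses are not known exactly. Their poses are not given: they have to be found in the camera images.
- board_edge (a point): middle of the top arris of the ware board's left-hand edge. Board: fixed wood on battens, flat top 30 mm above the table, turned up to 0.15 rad. Axes: x along the edge (about away from the robot), y outward over the edge (about to the robot's left), z up. In this frame the board spans x -100 to +100, y -260 to 0 mm
- tile_blue: loose test tile lying flat on the ware board, 46 wide (x) x 110 long (y) x 10 thick mm, about 100 g: bare pale clay, the last 40 mm at its +y end glazed blue. Origin: centre of its underside, z up. At the start its glazed end looks toward the board's left-hand edge, up to 0.3 rad askew, not over it; the tiles' centres are about 90 mm apart along the edge, either one nearer. Slides with ordinary friction
- tile_blue_line (a point): middle of the line where blue glaze meets bare clay, on the tile's underside, 15 mm from the tile's centre toward the glazed end (+y); axes as the tile's
- tile_green: loose test tile lying flat on the ware board, 46 wide (x) x 110 long (y) x 10 thick mm, about 100 g: bare pale clay, the last 40 mm at its +y end glazed green. Origin: centre of its underside, z up. At the start its glazed end looks toward the board's left-hand edge, up to 0.3 rad askew, not over it; the tiles' centres are about 90 mm apart along the edge, either one nearer. Slides with ordinary friction
- tile_green_line (a point): middle of the line where green glaze meets bare clay, on the tile's underside, 15 mm from the tile's centre toward the glazed end (+y); axes as the tile's
- cup_purple: bystander on the table: purple plastic cup, 84 across, 112 high (mm); origin at the centre of its underside; leave it where it is
- timer: bystander on the table: white round timer with an orange dial, 64 across, 42 high (mm); origin at the centre of its underside; leave it where it is
- stamp: bystander on the table: upright wooden stamp, 30 x 30 x 56 high (mm); origin at the centre of its underside; leave it where it is
- rubber_kidney: bystander on the table: red kidney-shaped rubber scraper, 44 x 85 x 8, lying flat (mm); origin at the centre of its underside; leave it where it is
- wood_rib: bystander on the table: pale wooden potter's rib, 49 x 97 x 9, lying flat (mm); origin at the centre of its underside; leave it where it is
- drain_ring: bystander on the table: white plastic flange with a collar, 72 across, 16 high (mm); origin at the centre of its underside; leave it where it is
- glaze_brush: bystander on the table: brush with a wooden handle, 14 x 173 x 11, lying flat (mm); origin at the centre of its underside; leave it where it is
Not all that is in view belongs to the job. Leave any purple look-alike of the tile_green alone.

How it is judged:
At the end, for the whole second after the job is handed in: Both tiles lie flat and still on the board, the glaze line of each within 8 mm of the board's left-hand edge (measured across the edge), each tile square to the edge within 0.16 rad (9 degrees) (y of tile_blue_line in the frame of board_edge between -0.008 and 0.008 m and x of tile_blue in the frame of board_edge between -0.1 and 0.1 m and angle between the y axis of each of tile_blue, tile_green and the y axis of board_edge, either way round below 0.16 rad and height (world z) of tile_blue between 0.026 and 0.034 m and angle between each of tile_blue, tile_green's own z axis and vertical below 0.06 rad and linear speed of each of tile_blue, tile_green below 0.01 m/s and y of tile_green_line in the frame of board_edge between -0.008 and 0.008 m and x of tile_green in the frame of board_edge between -0.1 and 0.1 m and height (world z) of tile_green between 0.026 and 0.034 m); the robot touches nothing.
It fails at once if a tile is lifted or tipped instead of slid (more than 10 mm up, or 0.2 rad of tilt) (height (world z) of any of tile_blue, tile_green above 0.04 m or angle between any of tile_blue, tile_green's own z axis and vertical above 0.2 rad).
It fails at once if a tile falls off the board (height (world z) of any of tile_blue, tile_green below 0.015 m).
It fails at once if one of the other things on the table is moved by more than 25 mm (distance of any of cup_purple, timer, stamp, rubber_kidney, wood_rib, drain_ring, glaze_brush from where it was at the start of the episode above 0.025 m).
It also fails if it takes over 45 s, if anything falls off the work surface, if the arm or the gripper's body presses on something with over 40 N, if the wrist force passes 120 N, or if a joint passes its speed limit or range.

## Working session

There is one attempt and no reset: what is moved stays moved. The work goes in short steps, Python scripts to look and compute and a tool call to move; the robot and the scene stay as the last step left them, time stands still between calls to the robot, and variables do not carry over. Pictures are saved under pics/ and viewed, about 8 in all and at most 12, crops included, and the job is handed in when it is done.

Besides the shell and the picture viewer there is one more tool, called after ">>>" by a JSON object that holds its "method" and its "body". send_rows: Moves the arm, as the interface text tells. Its arguments: {"type":"object","properties":{"plan":{"type":"array","items":{"type":"object","properties":{"linear":{"type":"array","items":{"type":"number"}},"delta_rot":{"type":"array","items":{"type":"number"}},"fingers":{"type":"number"}}}},"force":{"type":"number"}},"required":["plan"]}

```bash
mkdir -p pics; cat > h.py <<'E'
import numpy as np, cv2
from rig import manip
def cam(n):
    c=manip.camera_info(n); R=cv2.Rodrigues(np.array(c["rvec"],float))[0]
    return np.array(c["K"],float),R,np.array(c["tvec"],float).ravel()
def unproj(n,px,z):
    K,R,t=cam(n); px=np.atleast_2d(px).astype(float)
    d=(np.linalg.inv(K)@np.c_[px,np.ones(len(px))].T).T@R; C=-R.T@t
    return C+d*((z-C[2])/d[:,2])[:,None]
def proj(n,P):
    K,R,t=cam(n); q=(np.atleast_2d(P)@R.T+t)@K.T; return q[:,:2]/q[:,2:]
def save(im,f): cv2.imwrite(f,cv2.cvtColor(im,cv2.COLOR_RGB2BGR))
E
python3 - <<'E'
from h import *
a=manip.get_image("top"); 
r={}
for t in ["tile_blue","tile_green"]:
    for m in manip.masks_of(t,"top"):
        c=cv2.minAreaRect(np.argwhere(m["pixels"])[:,::-1].astype(np.float32)); print(t,m["p"],m["extent"],cv2.boxPoints(c).round(1).tolist())
        print(unproj("top",cv2.boxPoints(c),.04).round(3).tolist())
b=manip.get_image("scene")
save(a,"pics/top.png");save(b,"pics/scene.png")
print(manip.get_state(),-cam("top")[1].T@cam("top")[2])
E
```

```text
tile_blue 0.6 [240.9, 132.0, 319.9, 186.9] [[240.39999389648438, 184.89999389648438], [243.3000030517578, 127.5999984741211], [318.6000061035156, 131.39999389648438], [315.70001220703125, 188.8000030517578]]
[[0.358, 0.096, 0.04], [0.56, 0.124, 0.04], [0.594, -0.136, 0.04], [0.391, -0.157, 0.04]]
tile_blue 0.56 [251.0, 133.6, 287.8, 148.8] [[249.6999969482422, 136.0], [282.0, 132.1999969482422], [283.6000061035156, 146.1999969482422], [251.39999389648438, 150.0]]
[[0.534, 0.096, 0.04], [0.568, -0.011, 0.04], [0.519, -0.025, 0.04], [0.485, 0.081, 0.04]]
tile_green 0.94 [254.3, 159.3, 281.8, 172.8] [[249.89999389648438, 170.8000030517578], [251.1999969482422, 157.10000610351562], [283.5, 160.0], [282.20001220703125, 173.6999969482422]]
[[0.412, 0.073, 0.04], [0.46, 0.077, 0.04], [0.47, -0.033, 0.04], [0.422, -0.037, 0.04]]
tile_green 0.63 [163.0, 214.3, 174.7, 226.8] [[163.1999969482422, 218.8000030517578], [165.8000030517578, 212.8000030517578], [177.3000030517578, 217.6999969482422], [174.6999969482422, 223.6999969482422]]
[[0.197, 0.328, 0.04], [0.219, 0.323, 0.04], [0.209, 0.282, 0
[... 253 characters left out ...]
ay([ 1.00697419e+00,  2.76353700e-01,  1.50562907e+00,  6.63925234e-06,
        1.36069571e+00, -1.21021823e-01]), 'qd': array([ 3.69546529e-04, -1.23381612e-03, -5.27620568e-03,  1.27469931e-03,
        3.70893272e-05, -7.83689433e-04]), 'effort': array([ 1.33159072e-03, -4.16711140e+01, -2.45788461e+01, -4.40419080e-04,
        8.02528899e-03, -4.37785172e-05]), 'position': array([0.24624191, 0.51931091, 0.25577819]), 'ee_rot': array([ 2.29776887e-04,  8.45124905e-01,  5.34568611e-01, -4.91904277e-04]), 'contact_force': array([ 0.02546262, -0.15984091,  0.81592206]), 'moment': array([ 0.00584527, -0.00192869, -0.00431799]), 'width': 0.0851661589772859} [ 0.00816974 -0.00603962  1.66338409]
```

```bash
python3 - <<'E'
import cv2
a=cv2.imread("pics/top.png")[90:250,130:345]
cv2.imwrite("pics/topc.png",cv2.resize(a,None,fx=3.7,fy=3.7,interpolation=cv2.INTER_CUBIC))
E
```

```text
(no output)
```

View pics/topc.png

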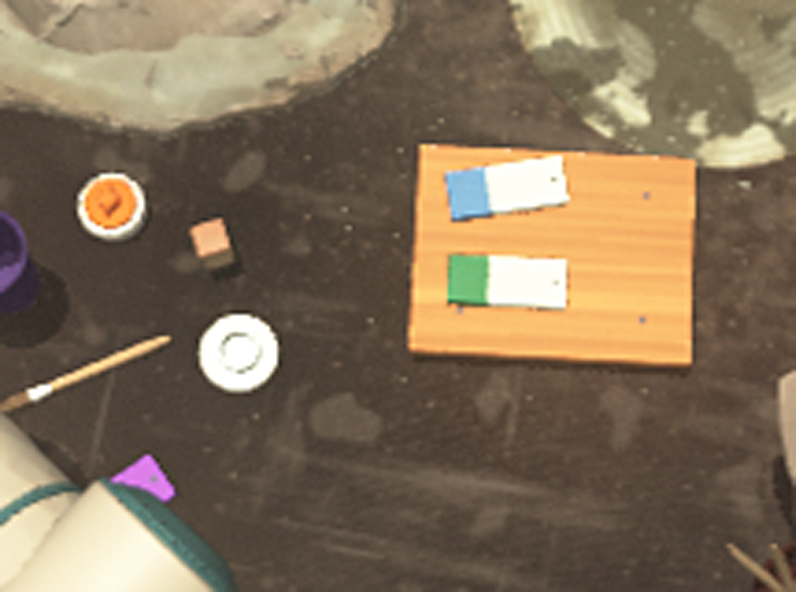

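View pics/scene.png

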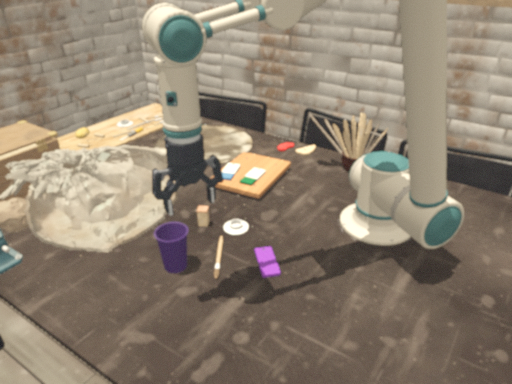

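Top view: the blue tile is at about (267,141) and the green at (267,166), both on the board. The purple look-alike near (168,220) is on the table. The board's left edge runs from (241,185) to (243,129), with the stamp, timer and ring well to its left. Next I move the wrist camera over the tiles.

```bash
cat >> h.py <<'E'
from scipy.spatial.transform import Rotation as Ro
import json
def rows(tgt,yaw,n,fing,s=None):
    s=manip.get_state(); q=s["ee_rot"]; R0=Ro.from_quat([q[1],q[2],q[3],q[0]])
    Rt=Ro.from_matrix(np.array([[np.cos(yaw),np.sin(yaw),0],[np.sin(yaw),-np.cos(yaw),0],[0,0,-1]]))
    rv=(R0.inv()*Rt).as_rotvec(); st=(np.array(tgt)-s["position"])/n; out=[]
    for i in range(n):
        R=R0*Ro.from_rotvec(rv*i/n)
        out.append(dict(linear=(R.inv().apply(st)).round(4).tolist(),delta_rot=np.degrees(rv/n).round(2).tolist(),fingers=fing))
    print(json.dumps(out)); print(s["position"].round(4),"step",np.linalg.norm(st))
E
python3 - <<'E'
from h import *
print(manip.tips_ahead)
s=manip.get_state();K,R,t=cam("wrist");C=-R.T@t
q=s["ee_rot"];R0=Ro.from_quat([q[1],q[2],q[3],q[0]]);print("cam in tool",R0.inv().apply(C-s["position"]),R0.inv().apply(R[2]),K[0,0])
rows([.47,.05,.27],0,12,.02)
E
```

```text
0.025
cam in tool [ 0.00042091 -0.06736418 -0.1173928 ] [5.03014225e-04 2.67051702e-01 9.63682072e-01] 279.2064302174782
[{"linear": [-0.0273, 0.0336, -0.0012], "delta_rot": [0.0, 0.0, 5.39], "fingers": 0.02}, {"linear": [-0.0241, 0.036, -0.0012], "delta_rot": [0.0, 0.0, 5.39], "fingers": 0.02}, {"linear": [-0.0206, 0.0381, -0.0012], "delta_rot": [0.0, 0.0, 5.39], "fingers": 0.02}, {"linear": [-0.0169, 0.0399, -0.0012], "delta_rot": [0.0, 0.0, 5.39], "fingers": 0.02}, {"linear": [-0.0131, 0.0413, -0.0012], "delta_rot": [0.0, 0.0, 5.39], "fingers": 0.02}, {"linear": [-0.0092, 0.0423, -0.0012], "delta_rot": [0.0, 0.0, 5.39], "fingers": 0.02}, {"linear": [-0.0051, 0.043, -0.0012], "delta_rot": [0.0, 0.0, 5.39], "fingers": 0.02}, {"linear": [-0.0011, 0.0433, -0.0012], "delta_rot": [0.0, 0.0, 5.39], "fingers": 0.02}, {"linear": [0.003, 0.0432, -0.0012], "delta_rot": [0.0, 0.0, 5.39], "fingers": 0.02}, {"linear": [0.007, 0.0428, -0.0012], "delta_rot": [0.0, 0.0, 5.39], "fingers": 0.02}, {"linear": [0.011, 0.0419, -0.0012], "delta_rot": [0.0, 0.0, 5.39], "fingers": 0.02}, {"linear": [0.0149, 0.0407, -0.0012], "delta_rot": [0.0, 0.0, 5.39], "fingers": 0.02}]
[0.2462 0.5193 0.2558] step 0.0433431614904933
```

>>> {"method": "send_rows", "body": {"plan": [{"linear":[-0.027,0.033,-0.001],"delta_rot":[0,0,5.4],"fingers":0.02},{"linear":[-0.024,0.035,-0.001],"delta_rot":[0,0,5.4],"fingers":0.02},{"linear":[-0.02,0.036,-0.001],"delta_rot":[0,0,5.4],"fingers":0.02},{"linear":[-0.016,0.038,-0.001],"delta_rot":[0,0,5.4],"fingers":0.02},{"linear":[-0.013,0.039,-0.001],"delta_rot":[0,0,5.4],"fingers":0.02},{"linear":[-0.009,0.04,-0.001],"delta_rot":[0,0,5.4],"fingers":0.02},{"linear":[-0.005,0.041,-0.001],"delta_rot":[0,0,5.4],"fingers":0.02},{"linear":[-0.001,0.041,-0.001],"delta_rot":[0,0,5.4],"fingers":0.02},{"linear":[0.003,0.041,-0.001],"delta_rot":[0,0,5.4],"fingers":0.02},{"linear":[0.007,0.041,-0.001],"delta_rot":[0,0,5.4],"fingers":0.02},{"linear":[0.011,0.04,-0.001],"delta_rot":[0,0,5.4],"fingers":0.02},{"linear":[0.014,0.039,-0.001],"delta_rot":[0,0,5.4],"fingers":0.02}]}}

```text
clock: 1.2
position: [0.4488, 0.0657, 0.2642]
ee_rot: [-0.002, 1.0, -0.021, -0.0]
contact_force: [0.3, 0.2, 0.3]
width: 0.0203
```

```bash
python3 - <<'E'
from h import *
s=manip.get_state();print(s["clock"],s["position"],s["ee_rot"],s["width"],np.abs(s["qd"]).max())
a=manip.get_image("wrist");save(a,"pics/w1.png");np.save("w1.npy",a)
for t in ["tile_blue","tile_green"]:
    for m in manip.masks_of(t,"wrist"):
        print(t,m["p"],m["extent"],unproj("wrist",cv2.boxPoints(cv2.minAreaRect(np.argwhere(m["pixels"])[:,::-1].astype(np.float32))),.04).round(4).tolist())
E
```

```text
1.2 [0.44879768 0.06566577 0.26417757] [-1.54880587e-03  9.99787331e-01 -2.05631275e-02 -2.28771000e-04] 0.02027340352358729 1.0548620954017043
tile_blue 0.68 [289.3, 150.1, 349.7, 236.5] [[0.4913, 0.0757, 0.04], [0.5348, 0.0888, 0.04], [0.5722, -0.0148, 0.04], [0.5257, -0.0302, 0.04]]
tile_green 0.74 [225.4, 169.7, 276.5, 251.0] [[0.4117, 0.0692, 0.04], [0.4566, 0.0751, 0.04], [0.4711, -0.0337, 0.04], [0.4224, -0.0408, 0.04]]
```

View pics/w1.png

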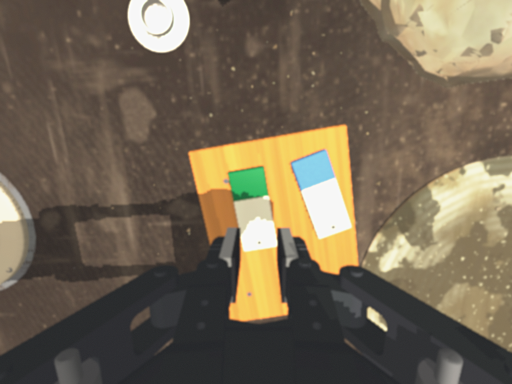

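Wrist view: the green tile (248,210) and blue tile (321,195) lie on the board with glaze toward the edge. The edge runs from (190,152) to (347,126). The purple look-alike is out of view. I let the arm settle and measure precisely.

>>> {"method": "send_rows", "body": {"plan": [{"linear":[0,0,0],"delta_rot":[0,0,0],"fingers":0.02},{"linear":[0,0,0],"delta_rot":[0,0,0],"fingers":0.02}]}}

```text
clock: 1.52
position: [0.4487, 0.0653, 0.2634]
ee_rot: [-0.002, 1.0, -0.021, -0.001]
contact_force: [-0.6, 0.4, 0.3]
width: 0.0202
```

```bash
cat >> h.py <<'E'
def quad(mask):
    n,l,st,_=cv2.connectedComponentsWithStats(mask.astype(np.uint8)); i=1+st[1:,4].argmax()
    m=(l==i).astype(np.uint8); c=cv2.findContours(m,0,2)[0][0]
    return cv2.boxPoints(cv2.minAreaRect(c)),c[:,0,:],st[i]
def masks(a):
    h=cv2.cvtColor(a,cv2.COLOR_RGB2HSV).astype(int);H,S,V=h[...,0],h[...,1],h[...,2]
    return dict(green=(H>60)&(H<90)&(S>110)&(V>40),blue=(H>95)&(H<125)&(S>70)&(V>80),board=(H>7)&(H<22)&(S>110)&(V>90))
def measure(a,cols=None,cm="wrist",edge=None):
    M=masks(a); out={}
    if edge is None:
        _,c,st=quad(M["board"]|M["green"]|M["blue"]); x0,w=st[0],st[2]
        pts=[]
        for x in range(x0+8,x0+w-12):
            y=c[c[:,0]==x,1]
            if len(y): pts.append((x,y.min()-.5))
        P=unproj(cm,np.array(pts),.03)
        for _ in range(4):
            f=np.polyfit(P[:,0],P[:,1],1); r=np.abs(np.polyval(f,P[:,0])-P[:,1]); P=P[r<max(.0015,np.median(r)*2)]
        edge=f; print("edge y=%.4f*x+%.4f rms %.4f n%d"%(f[0],f[1],r.std(),len(P)),"x span",P[:,0].min().round(3),P[:,0].max().round(3))
    ang=np.arctan(edge[0]); ex=np.array([np.cos(ang),np.sin(ang)]); ey=np.array([-ex[1],ex[0]]); o=np.array([0,edge[1]])
    print("edge yaw",ang.round(4))
    for k in("blue","green"):
        _,c,_=quad(M[k]); W=unproj(cm,c+0.0,.04)[:,:2]; r=cv2.minAreaRect(((W)*1e3).astype(np.float32)); B=cv2.boxPoints(r)/1e3
        E=np.c_[(B-o)@ex,(B-o)@ey]; E=E[np.argsort(E[:,1])]
        lo=E[:2][np.argsort(E[:2,0])]; hi=E[2:][np.argsort(E[2:,0])]
        d=(hi-lo).mean(0); th=np.arctan2(-d[0],d[1]); line=lo.mean(0); 
        u=np.array([-np.sin(th),np.cos(th)]); rear=line-u*.07
        print(k,"size",np.array(r[1]).round(1),"line (edge frame mm)",(line*1e3).round(1),"angle",th.round(3),"rear end world",(o+rear[0]*ex+rear[1]*ey).round(4),"line world",(o+line[0]*ex+line[1]*ey).round(4))
    return edge
E
python3 - <<'E'
from h import *
s=manip.get_state();print(s["clock"],s["position"],s["ee_rot"].round(4),np.abs(s["qd"]).max())
a=manip.get_image("wrist")
measure(a)
b=manip.get_image("top"); measure(b,cm="top",edge=None)if 0 else None
M=masks(a);o=a.copy();o[M["board"]]=[255,0,255];o[M["green"]]=[0,255,0];o[M["blue"]]=[0,0,255]
save(cv2.resize(np.hstack([a,o])[100:330,:][:, :],None,fx=.78,fy=.78),"pics/m1.png")
E
```

```text
1.5167 [0.44872217 0.06529744 0.26344764] [-0.0019  0.9998 -0.021  -0.0014] 0.018381292435084455
edge y=-0.0959*x+0.0908 rms 0.0289 n116 x span 0.367 0.563
edge yaw -0.0956
blue size [44.2 36.9] line (edge frame mm) [523.6  10.9] angle 0.439 rear end world [ 0.5458 -0.0143] line world [0.5223 0.0516]
green size [42.9 36.4] line (edge frame mm) [440.8 -12.5] angle 0.223 rear end world [ 0.4464 -0.0332] line world [0.4376 0.0362]
```

View pics/m1.png

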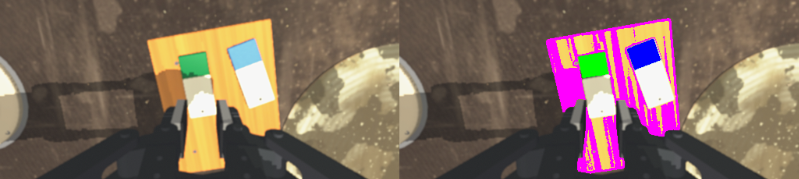

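The mask misses the bright wood because its hue and saturation limits are too tight, so I'm widening them. The tile masks are fine.

```bash
sed -i 's/(H>7)&(H<22)&(S>110)&(V>90)/(H>5)\&(H<30)\&(S>100)\&(V>110)/' h.py
python3 - <<'E'
s=open('h.py').read()
a=s.index("        for _ in range(4):");b=s.index("        edge=f;")
s=s[:a]+'''        best=(0,)
        for _ in range(500):
            i,j=np.random.choice(len(P),2,False)
            if abs(P[i,0]-P[j,0])<.05: continue
            f=np.polyfit(P[[i,j],0],P[[i,j],1],1); g=np.abs(np.polyval(f,P[:,0])-P[:,1])<.0012
            if g.sum()>best[0]: best=(g.sum(),g)
        n0=len(P);P=P[best[1]];f=np.polyfit(P[:,0],P[:,1],1);r=np.polyval(f,P[:,0])-P[:,1]
'''+s[b:]
open('h.py','w').write(s)
E
python3 - <<'E'
from h import *
a=manip.get_image("wrist")
measure(a)
p=[(190,152),(347,126)]
print(unproj("wrist",p,.03).round(4))
b=manip.get_image("top");M=masks(b)
q,c,st=quad(M["board"]|M["blue"]|M["green"]);print(st,unproj("top",q,.03).round(4).tolist())
E
```

```text
edge y=0.1293*x+0.0511 rms 0.0005 n52 x span 0.372 0.558
edge yaw 0.1286
blue size [44.2 36.7] line (edge frame mm) [518.2 -66.9] angle 0.21 rear end world [ 0.5457 -0.0149] line world [0.5225 0.0512]
green size [42.9 36.5] line (edge frame mm) [432.5 -71.3] angle -0.001 rear end world [ 0.447  -0.0336] line world [0.4381 0.0358]
[[0.364  0.0956 0.03  ]
 [0.559  0.1195 0.03  ]]
[ 262  130   56   59 2426] [[0.3699, 0.0236, 0.03], [0.5709, 0.0489, 0.03], [0.5945, -0.1384, 0.03], [0.3932, -0.1591, 0.03]]
```

```bash
python3 - <<'E'
from h import *
rows([.452,-.068,.085],.1286,6,.02)
E
```

```text
[{"linear": [0.0015, 0.0224, 0.0297], "delta_rot": [-0.04, 0.02, -1.61], "fingers": 0.02}, {"linear": [0.0009, 0.0224, 0.0297], "delta_rot": [-0.04, 0.02, -1.61], "fingers": 0.02}, {"linear": [0.0003, 0.0224, 0.0297], "delta_rot": [-0.04, 0.02, -1.61], "fingers": 0.02}, {"linear": [-0.0004, 0.0224, 0.0297], "delta_rot": [-0.04, 0.02, -1.61], "fingers": 0.02}, {"linear": [-0.001, 0.0223, 0.0297], "delta_rot": [-0.04, 0.02, -1.61], "fingers": 0.02}, {"linear": [-0.0017, 0.0223, 0.0298], "delta_rot": [-0.04, 0.02, -1.61], "fingers": 0.02}]
[0.4486 0.066  0.2636] step 0.03721815214072344
```

>>> {"method": "send_rows", "body": {"plan": [{"linear":[0.001,0.0225,0.03],"delta_rot":[0,0,-1.6],"fingers":0.02},{"linear":[0.001,0.0225,0.03],"delta_rot":[0,0,-1.6],"fingers":0.02},{"linear":[0,0.0225,0.03],"delta_rot":[0,0,-1.6],"fingers":0.02},{"linear":[0,0.0225,0.03],"delta_rot":[0,0,-1.6],"fingers":0.02},{"linear":[-0.001,0.0225,0.03],"delta_rot":[0,0,-1.6],"fingers":0.02},{"linear":[-0.001,0.0225,0.03],"delta_rot":[0,0,-1.6],"fingers":0.02},{"linear":[0,0,0],"delta_rot":[0,0,0],"fingers":0.02},{"linear":[0,0,0],"delta_rot":[0,0,0],"fingers":0.02}]}}

```text
clock: 2.38
position: [0.4595, -0.0636, 0.0809]
ee_rot: [-0.003, 0.997, 0.078, 0.007]
contact_force: [0.2, 0.3, -0.3]
width: 0.0196
```

```bash
python3 - <<'E'
from h import *
rows([.452,-.068,.060],.1286,5,.02)
s=manip.get_state();q=s["ee_rot"];R0=Ro.from_quat([q[1],q[2],q[3],q[0]])
print(proj("wrist",[s["position"]+R0.apply(v) for v in ([0,0,.025],[.01,-.011,.025],[-.01,-.011,.025])]))
a=manip.get_image("wrist");measure(a)
save(cv2.resize(a,None,fx=1.5,fy=1.5),"pics/w2.png")
E
```

```text
[{"linear": [-0.0017, 0.0007, 0.0041], "delta_rot": [-0.05, -0.16, 0.32], "fingers": 0.02}, {"linear": [-0.0017, 0.0007, 0.0042], "delta_rot": [-0.05, -0.16, 0.32], "fingers": 0.02}, {"linear": [-0.0016, 0.0007, 0.0042], "delta_rot": [-0.05, -0.16, 0.32], "fingers": 0.02}, {"linear": [-0.0016, 0.0007, 0.0042], "delta_rot": [-0.05, -0.16, 0.32], "fingers": 0.02}, {"linear": [-0.0016, 0.0007, 0.0042], "delta_rot": [-0.05, -0.16, 0.32], "fingers": 0.02}]
[ 0.4595 -0.0636  0.0809] step 0.004517317915484163
[[257.20629226 243.29194403]
 [275.51551985 224.82751008]
 [238.87445775 224.81172671]]
edge y=-0.3676*x+0.1142 rms 0.0005 n35 x span 0.378 0.587
edge yaw -0.3523
blue size [45.7 27. ] line (edge frame mm) [486.4 115.2] angle -0.877 rear end world [0.4303 0.0311] line world [0.4963 0.0546]
green size [44.8 24. ] line (edge frame mm) [438.4  76.5] angle 0.491 rear end world [ 0.4476 -0.0346] line world [0.4379 0.0348]
```

View pics/w2.png

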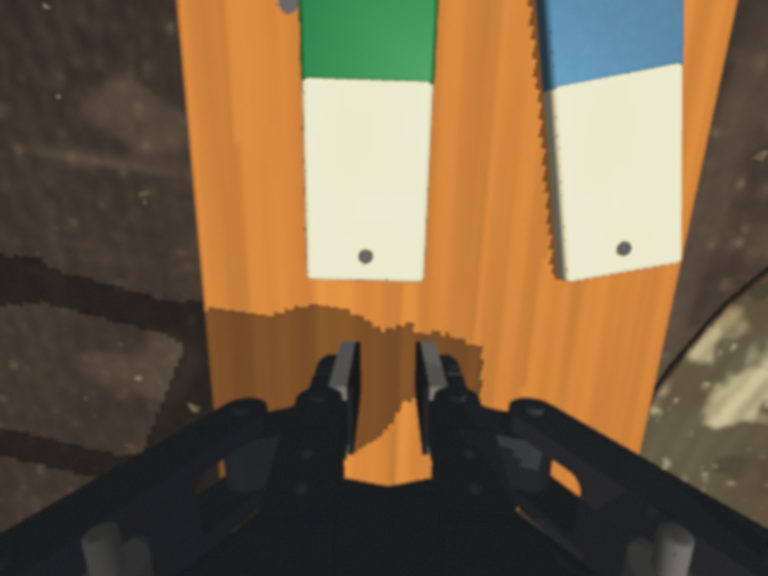

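Wrist close-up: the green tile's rear end is at crop y≈279, spanning columns 307–423. The fingertips are at (350,345) and (428,345), about 8 mm too far in +x. The edge is out of view, so that edge fit is void. I shift over and lower.

>>> {"method": "send_rows", "body": {"plan": [{"linear":[-0.004,0.001,0.005],"delta_rot":[0,-0.4,0.8],"fingers":0.02},{"linear":[-0.004,0.001,0.005],"delta_rot":[-0.2,-0.4,0.8],"fingers":0.02},{"linear":[0,0.001,0.005],"delta_rot":[0,0,0],"fingers":0.02},{"linear":[0,0,0.004],"delta_rot":[0,0,0],"fingers":0.02},{"linear":[0,0,0.002],"delta_rot":[0,0,0],"fingers":0.02},{"linear":[0,0,0],"delta_rot":[0,0,0],"fingers":0.02}]}}

```text
clock: 2.93
position: [0.4544, -0.0642, 0.063]
ee_rot: [0.001, 0.998, 0.066, 0.004]
contact_force: [-0.8, 0.4, 1.0]
width: 0.0198
```

```bash
python3 - <<'E'
from h import *
s=manip.get_state();f=[.1293,.0511]
ex=np.array([np.cos(.1286),np.sin(.1286)]);ey=np.array([-ex[1],ex[0]])
p=s["position"];e=np.array([ex,ey])@(p[:2]-[0,f[1]]);print("TCP edge frame mm",e*1e3)
rows([*(np.array([0,f[1]])+ex*(e[0]+.00)+ey*(-.088)),.059],.1286,11,.02)
E
```

```text
TCP edge frame mm [ 435.86814683 -172.60207716]
[{"linear": [0.0, -0.0077, 0.0003], "delta_rot": [0.02, -0.04, 0.02], "fingers": 0.02}, {"linear": [0.0, -0.0077, 0.0003], "delta_rot": [0.02, -0.04, 0.02], "fingers": 0.02}, {"linear": [0.0, -0.0077, 0.0003], "delta_rot": [0.02, -0.04, 0.02], "fingers": 0.02}, {"linear": [0.0, -0.0077, 0.0003], "delta_rot": [0.02, -0.04, 0.02], "fingers": 0.02}, {"linear": [0.0, -0.0077, 0.0003], "delta_rot": [0.02, -0.04, 0.02], "fingers": 0.02}, {"linear": [0.0, -0.0077, 0.0003], "delta_rot": [0.02, -0.04, 0.02], "fingers": 0.02}, {"linear": [0.0, -0.0077, 0.0004], "delta_rot": [0.02, -0.04, 0.02], "fingers": 0.02}, {"linear": [0.0, -0.0077, 0.0004], "delta_rot": [0.02, -0.04, 0.02], "fingers": 0.02}, {"linear": [0.0, -0.0077, 0.0004], "delta_rot": [0.02, -0.04, 0.02], "fingers": 0.02}, {"linear": [0.0, -0.0077, 0.0004], "delta_rot": [0.02, -0.04, 0.02], "fingers": 0.02}, {"linear": [0.0, -0.0077, 0.0004], "delta_rot": [0.02, -0.04, 0.02], "fingers": 0.02}]
[ 0.4544 -0.0642  0.063 ] step 0.007699638707679437
```

>>> {"method": "send_rows", "body": {"plan": [{"linear":[-0.002,0,0.003],"delta_rot":[0,0,0],"fingers":0.02},{"linear":[-0.001,-0.006,0.001],"delta_rot":[0,0,0],"fingers":0.02},{"linear":[0,-0.008,0],"delta_rot":[0,0,0],"fingers":0.02},{"linear":[0,-0.008,0],"delta_rot":[0,0,0],"fingers":0.02},{"linear":[0,-0.008,0],"delta_rot":[0,0,0],"fingers":0.02},{"linear":[0,-0.008,0],"delta_rot":[0,0,0],"fingers":0.02},{"linear":[0,-0.008,0],"delta_rot":[0,0,0],"fingers":0.02},{"linear":[0,-0.008,0],"delta_rot":[0,0,0],"fingers":0.02},{"linear":[0,-0.006,0],"delta_rot":[0,0,0],"fingers":0.02},{"linear":[0,-0.004,0],"delta_rot":[0,0,0],"fingers":0.02},{"linear":[0,-0.002,0],"delta_rot":[0,0,0],"fingers":0.02}]}}

```text
clock: 3.85
position: [0.4419, 0.0083, 0.0591]
ee_rot: [0.002, 0.998, 0.067, 0.005]
contact_force: [0.2, -0.5, -0.4]
width: 0.0201
```

```bash
python3 - <<'E'
from h import *
s=manip.get_state();f=[.1293,.0511]
ex=np.array([np.cos(.1286),np.sin(.1286)]);ey=np.array([-ex[1],ex[0]])
p=s["position"];e=np.array([ex,ey])@(p[:2]-[0,f[1]]);print("TCP edge frame mm",e*1e3,p[2],s["ee_rot"],s["contact_force"])
a=manip.get_image("wrist");save(cv2.resize(a,None,fx=1.5,fy=1.5),"pics/w3.png")
measure(a,edge=f)
E
```

```text
TCP edge frame mm [432.74322938 -99.06669857] 0.059138550845522615 [0.00166909 0.99775547 0.06673545 0.0052559 ] [ 0.23941393 -0.48358719 -0.40291382]
edge yaw 0.1286
blue size [45.5 38.4] line (edge frame mm) [517.6 -68.4] angle 0.208 rear end world [ 0.5453 -0.0164] line world [0.5221 0.0497]
green size [45.9 32.5] line (edge frame mm) [431.3 -15.9] angle 0.006 rear end world [0.4392 0.0213] line world [0.4298 0.0906]
```

View pics/w3.png

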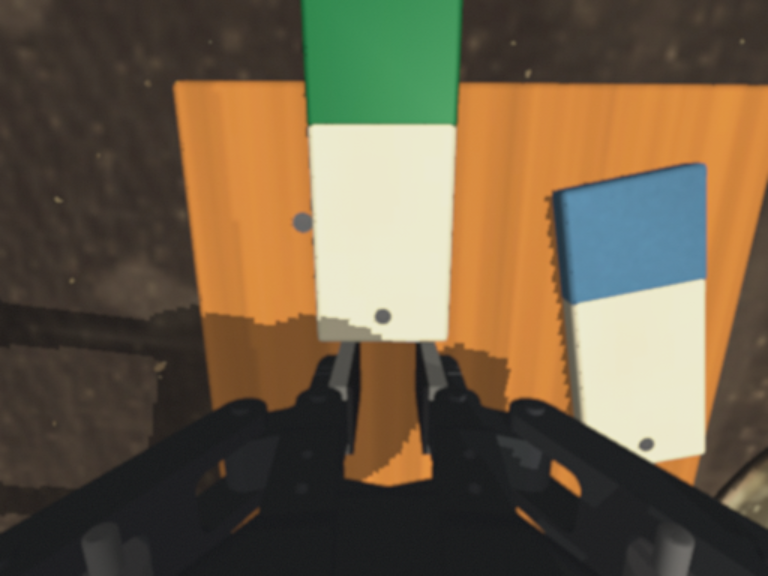

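Wrist view: green is square, with its glaze line at crop y≈125 and the board edge at y≈83, so it needs about 16 mm more. I refit the edge from this closer view.

```bash
python3 - <<'E'
from h import *
a=cv2.cvtColor(cv2.resize(cv2.imread("pics/w3.png"),(512,384),interpolation=cv2.INTER_AREA),cv2.COLOR_BGR2RGB)
h=a.astype(int);rb=h[...,0]-h[...,2]
pts=[]
for x in list(range(125,198,3))+list(range(312,490,3)):
    c=rb[40:75,x]; i=np.argmax(np.diff(c.astype(float)) ); pts.append((x,40+i+.5))
P=unproj("wrist",np.array(pts),.03);f=np.polyfit(P[:,0],P[:,1],1);r=np.polyval(f,P[:,0])-P[:,1];k=abs(r)<.002
f=np.polyfit(P[k,0],P[k,1],1);print(f,k.sum(),len(k),(np.polyval(f,P[k,0])-P[k,1]).std(),"old at .43,.52:",.1293*.43+.0511,.1293*.52+.0511,"new",np.polyval(f,[.43,.52]))
L=unproj("wrist",[(311/1.5,125/1.5),(456/1.5,125/1.5)],.04);print("glaze line gap",[(np.polyval(f,q[0])-q[1])*np.cos(f[0]) for q in L])
E
```

```text
[0.12988196 0.04839395] 85 85 0.00011810353703877587 old at .43,.52: 0.10669899999999999 0.118336 new [0.10424319 0.11593257]
glaze line gap [np.float64(0.014135753618337944), np.float64(0.013888478064349072)]
```

>>> {"method": "send_rows", "body": {"plan": [{"linear":[0,-0.004,0],"delta_rot":[0,0,0],"fingers":0.02},{"linear":[0,-0.004,0],"delta_rot":[0,0,0],"fingers":0.02},{"linear":[0,-0.002,0],"delta_rot":[0,0,0],"fingers":0.02},{"linear":[0,0,0],"delta_rot":[0,0,0],"fingers":0.02}]}}

```text
clock: 4.23
position: [0.4408, 0.0189, 0.0591]
ee_rot: [0.002, 0.998, 0.066, 0.005]
contact_force: [-0.3, 0.0, 0.1]
width: 0.0197
```

```bash
cat >> h.py <<'E'
def near(a,reg=((125,198),(312,490)),r0=20):
    h=a.astype(float);rb=h[...,0]-h[...,2];pts=[]
    for lo,hi in reg:
        for x in range(lo,hi,3):
            c=rb[r0:140,x];d=np.diff(c);i=np.argmax(d>25);pts.append((x,r0+i+.5))
    P=unproj("wrist",np.array(pts),.03);f=np.polyfit(P[:,0],P[:,1],1)
    for _ in range(5):
        k=abs(np.polyval(f,P[:,0])-P[:,1])<.003 if _>1 else abs(np.polyval(f,P[:,0])-P[:,1])<.012
        f=np.polyfit(P[k,0],P[k,1],1)
    print("edge",f,k.sum(),len(k),(np.polyval(f,P[k,0])-P[k,1]).std(),"at .43,.52",np.polyval(f,[.43,.52])); return f
def tcp(f):
    s=manip.get_state();t=np.arctan(f[0]);ex=np.array([np.cos(t),np.sin(t)]);ey=np.array([-ex[1],ex[0]])
    print("t %.2f TCP edge frame"%s["clock"],(np.array([ex,ey])@(s["position"][:2]-[0,f[1]])*1e3).round(1),s["position"].round(4),"yaw",round(2*np.arctan2(s["ee_rot"][2],s["ee_rot"][1]),4),s["contact_force"].round(1))
E
python3 - <<'E'
from h import *
tcp([.1299,.0484]);a=manip.get_image("wrist");save(cv2.resize(a,None,fx=1.5,fy=1.5),"pics/w4.png")
near(a);measure(a,edge=[.1299,.0484])
E
```

```text
t 4.23 TCP edge frame [433.3 -86. ] [0.4408 0.0189 0.0591] yaw 0.133 [-0.3  0.   0.1]
edge [0.1291356  0.04899445] 85 85 0.00010883193487911794 at .43,.52 [0.10452276 0.11614497]
edge yaw 0.1292
blue size [45.5 38.8] line (edge frame mm) [518.1 -66.3] angle 0.206 rear end world [ 0.5453 -0.0167] line world [0.5223 0.0494]
green size [46.  32.5] line (edge frame mm) [431.9  -3. ] angle 0.005 rear end world [0.4381 0.0316] line world [0.4287 0.101 ]
```

View pics/w4.png

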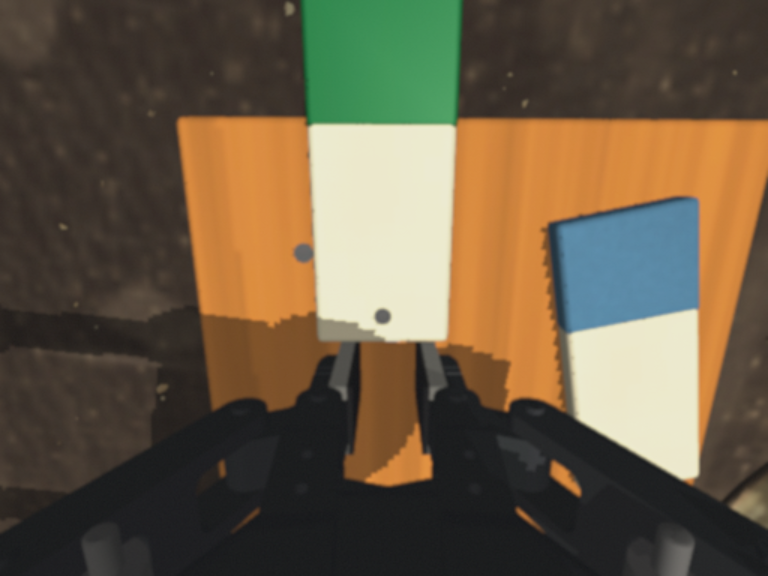

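>>> {"method": "send_rows", "body": {"plan": [{"linear":[0,-0.0025,0],"delta_rot":[0,0,0],"fingers":0.02},{"linear":[0,0,0],"delta_rot":[0,0,0],"fingers":0.02},{"linear":[0,0,0],"delta_rot":[0,0,0],"fingers":0.02}]}}

```text
clock: 4.53
position: [0.4405, 0.0213, 0.0591]
ee_rot: [0.002, 0.998, 0.066, 0.005]
contact_force: [-0.5, -0.5, 0.7]
width: 0.0201
```

```bash
python3 - <<'E'
from h import *
f=[.1295,.0487];tcp(f);a=manip.get_image("wrist")
near(a);measure(a,edge=f)
E
```

```text
t 4.53 TCP edge frame [433.3 -83.8] [0.4405 0.0213 0.0591] yaw 0.1322 [-0.5 -0.5  0.7]
edge [0.1283081  0.04953328] 85 85 0.00011628311780440135 at .43,.52 [0.10470576 0.11625349]
edge yaw 0.1288
blue size [45.5 38.8] line (edge frame mm) [518.1 -66.3] angle 0.206 rear end world [ 0.5453 -0.0166] line world [0.5223 0.0495]
green size [46.  32.5] line (edge frame mm) [431.9  -0.7] angle 0.005 rear end world [0.4377 0.0341] line world [0.4284 0.1034]
```

>>> {"method": "send_rows", "body": {"plan": [{"linear":[0,0.008,0],"delta_rot":[0,0,0],"fingers":0.02},{"linear":[0,0.012,-0.004],"delta_rot":[0,0,0],"fingers":0.02},{"linear":[0,0.012,-0.015],"delta_rot":[0,0,0],"fingers":0.02},{"linear":[0.02,0.016,-0.015],"delta_rot":[0,0,0],"fingers":0.02},{"linear":[0.03,0.016,0],"delta_rot":[0,0,0],"fingers":0.02},{"linear":[0.03,0.012,0],"delta_rot":[0,0,0],"fingers":0.02},{"linear":[0.01,0.003,0],"delta_rot":[0,0,0],"fingers":0.02},{"linear":[0,0,0],"delta_rot":[0,0,0],"fingers":0.02},{"linear":[0,0,0],"delta_rot":[0,0,0],"fingers":0.02}]}}

```text
clock: 5.33
position: [0.5404, -0.0522, 0.0941]
ee_rot: [0.002, 0.998, 0.066, 0.003]
contact_force: [-0.8, 0.4, -0.7]
width: 0.02
```

```bash
python3 - <<'E'
from h import *
f=[.1290,.0490];tcp(f)
t=np.arctan(f[0]);ex=np.array([np.cos(t),np.sin(t)]);ey=np.array([-ex[1],ex[0]])
rows([*(np.array([0,f[1]])+ex*.526-ey*.165),.059],t,5,.02)
E
```

```text
t 5.33 TCP edge frame [ 523.  -169.5] [ 0.5404 -0.0522  0.0941] yaw 0.1318 [-0.8  0.4 -0.7]
[{"linear": [0.0006, -0.0009, 0.007], "delta_rot": [0.05, -0.06, 0.04], "fingers": 0.02}, {"linear": [0.0006, -0.0009, 0.007], "delta_rot": [0.05, -0.06, 0.04], "fingers": 0.02}, {"linear": [0.0006, -0.0009, 0.007], "delta_rot": [0.05, -0.06, 0.04], "fingers": 0.02}, {"linear": [0.0006, -0.0009, 0.007], "delta_rot": [0.05, -0.06, 0.04], "fingers": 0.02}, {"linear": [0.0006, -0.0009, 0.007], "delta_rot": [0.05, -0.06, 0.04], "fingers": 0.02}]
[ 0.5404 -0.0522  0.0941] step 0.007107876697244703
```

Descend without moving forward, then push from TCP y=-169 to about -97.

>>> {"method": "send_rows", "body": {"plan": [{"linear":[0.001,0,0.009],"delta_rot":[0,0,0],"fingers":0.02},{"linear":[0.001,0,0.01],"delta_rot":[0,0,0],"fingers":0.02},{"linear":[0.001,0,0.009],"delta_rot":[0,0,0],"fingers":0.02},{"linear":[0,0,0.004],"delta_rot":[0,0,0],"fingers":0.02},{"linear":[0,0,0],"delta_rot":[0,0,0],"fingers":0.02},{"linear":[0,0,0],"delta_rot":[0,0,0],"fingers":0.02}]}}

```text
clock: 5.83
position: [0.5354, -0.0496, 0.0565]
ee_rot: [0.0, 0.998, 0.067, -0.003]
contact_force: [0.3, -0.9, -0.6]
width: 0.0201
```

>>> {"method": "send_rows", "body": {"plan": [{"linear":[0,-0.006,0],"delta_rot":[0,0,0],"fingers":0.02},{"linear":[0,-0.006,0],"delta_rot":[0,0,0],"fingers":0.02},{"linear":[0,-0.006,0],"delta_rot":[0,0,0],"fingers":0.02},{"linear":[0,-0.006,0],"delta_rot":[0,0,0],"fingers":0.02},{"linear":[0,-0.006,0],"delta_rot":[0,0,0],"fingers":0.02},{"linear":[0,-0.006,0],"delta_rot":[0,0,0],"fingers":0.02},{"linear":[0,-0.004,0],"delta_rot":[0,0,0],"fingers":0.02},{"linear":[0,-0.002,0],"delta_rot":[0,0,0],"fingers":0.02},{"linear":[0,0,0],"delta_rot":[0,0,0],"fingers":0.02}]}}

```text
clock: 6.58
position: [0.5294, -0.0025, 0.0578]
ee_rot: [0.001, 0.998, 0.068, -0.001]
contact_force: [-0.5, 0.3, -1.4]
width: 0.0195
```

```bash
python3 - <<'E'
from h import *
f=[.1290,.0490];tcp(f);a=manip.get_image("wrist");save(cv2.resize(a,None,fx=1.5,fy=1.5),"pics/w5.png")
measure(a,edge=f)
E
```

```text
t 6.58 TCP edge frame [ 518.4 -118.8] [ 0.5294 -0.0025  0.0578] yaw 0.1352 [-0.5  0.3 -1.4]
edge yaw 0.1283
blue size [45.6 37.9] line (edge frame mm) [516.3 -36.9] angle 0.26 rear end world [0.5433 0.0136] line world [0.5168 0.0784]Traceback (most recent call last):
  File "<stdin>", line 3, in <module>
  File "h.py", line 50, in measure
    _,c,_=quad(M[k]); W=unproj(cm,c+0.0,.04)[:,:2]; r=cv2.minAreaRect(((W)*1e3).astype(np.float32)); B=cv2.boxPoints(r)/1e3
          ~~~~^^^^^^
  File "h.py", line 24, in quad
    n,l,st,_=cv2.connectedComponentsWithStats(mask.astype(np.uint8)); i=1+st[1:,4].argmax()
                                                                          ~~~~~~~~~~~~~~~^^
ValueError: attempt to get argmax of an empty sequence
```

View pics/w5.png

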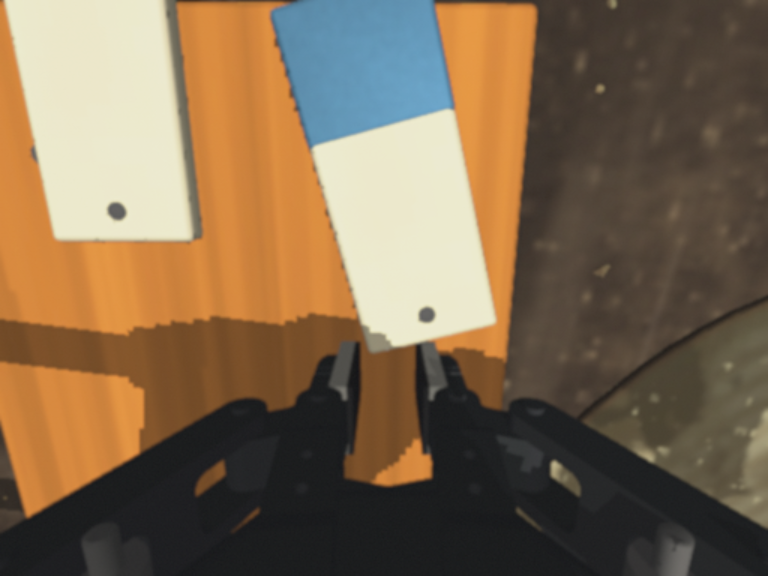

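Wrist view: blue is still skewed (0.26 rad). Its rear-left corner (372,350) slipped between the fingers after some sideways drift. Green is undisturbed. I'll square blue with a closed-finger nudge toward −x on its rear right side, then finish the push.

>>> {"method": "send_rows", "body": {"plan": [{"linear":[0,0.008,0],"delta_rot":[0,0,0],"fingers":0.0},{"linear":[0,0.008,-0.01],"delta_rot":[0,0,0],"fingers":0.0},{"linear":[0.01,0,-0.02],"delta_rot":[0,0,0],"fingers":0.0},{"linear":[0.02,-0.012,-0.005],"delta_rot":[0,0,0],"fingers":0.0},{"linear":[0.02,-0.013,0],"delta_rot":[0,0,0],"fingers":0.0},{"linear":[0.006,-0.006,0],"delta_rot":[0,0,0],"fingers":0.0},{"linear":[0,0,0],"delta_rot":[0,0,0],"fingers":0.0},{"linear":[0,0,0],"delta_rot":[0,0,0],"fingers":0.0}]}}

```text
clock: 7.3
position: [0.5837, 0.0149, 0.0932]
ee_rot: [0.001, 0.998, 0.066, -0.003]
contact_force: [-1.3, -0.2, -0.1]
width: 0.0
```

```bash
python3 - <<'E'
from h import *
f=[.1290,.0490];tcp(f)
t=np.arctan(f[0]);ex=np.array([np.cos(t),np.sin(t)]);ey=np.array([-ex[1],ex[0]])
rows([*(np.array([0,f[1]])+ex*.575-ey*.096),.061],t,5,0)
E
```

```text
t 7.30 TCP edge frame [ 574.6 -108.5] [0.5837 0.0149 0.0932] yaw 0.1321 [-1.3 -0.2 -0.1]
[{"linear": [0.0001, -0.0025, 0.0064], "delta_rot": [0.02, 0.08, 0.04], "fingers": 0}, {"linear": [0.0001, -0.0025, 0.0064], "delta_rot": [0.02, 0.08, 0.04], "fingers": 0}, {"linear": [0.0001, -0.0025, 0.0064], "delta_rot": [0.02, 0.08, 0.04], "fingers": 0}, {"linear": [0.0001, -0.0025, 0.0064], "delta_rot": [0.02, 0.08, 0.04], "fingers": 0}, {"linear": [0.0001, -0.0025, 0.0064], "delta_rot": [0.02, 0.08, 0.04], "fingers": 0}]
[0.5837 0.0149 0.0932] step 0.006898899543980841
```

>>> {"method": "send_rows", "body": {"plan": [{"linear":[0.001,-0.002,0.006],"delta_rot":[0,0,0],"fingers":0.0},{"linear":[0.001,-0.002,0.006],"delta_rot":[0,0,0],"fingers":0.0},{"linear":[0.001,-0.002,0.006],"delta_rot":[0,0,0],"fingers":0.0},{"linear":[0.001,-0.002,0.006],"delta_rot":[0,0,0],"fingers":0.0},{"linear":[0.001,-0.002,0.005],"delta_rot":[0,0,0],"fingers":0.0},{"linear":[0,0,0],"delta_rot":[0,0,0],"fingers":0.0},{"linear":[0,0,0],"delta_rot":[0,0,0],"fingers":0.0}]}}

```text
clock: 7.88
position: [0.5813, 0.024, 0.0583]
ee_rot: [0.001, 0.998, 0.065, -0.008]
contact_force: [-0.3, 0.3, -0.3]
width: -0.0002
```

```bash
sed -i 's/        _,c,_=quad(M\[k\])/        if M[k].sum()<200: continue\n        _,c,_=quad(M[k])/' h.py; python3 - <<'E'
from h import *
f=[.1290,.0490];tcp(f);a=manip.get_image("wrist");measure(a,edge=f)
save(cv2.resize(a,None,fx=1.5,fy=1.5),"pics/w6.png")
E
```

```text
t 7.88 TCP edge frame [573.3 -99.2] [0.5813 0.024  0.0583] yaw 0.1304 [-0.3  0.3 -0.3]
edge yaw 0.1283
blue size [46.2 38.1] line (edge frame mm) [517.2 -36.6] angle 0.259 rear end world [0.544  0.0141] line world [0.5176 0.0789]
green size [16.9  4. ] line (edge frame mm) [460.1  -1.4] angle -0.244 rear end world [0.4484 0.037 ] line world [0.4565 0.1065]
```

View pics/w6.png

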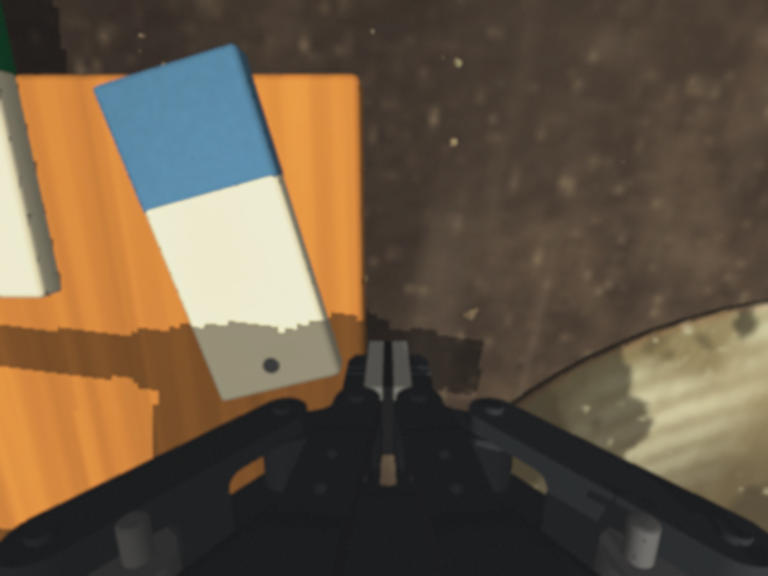

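Wrist view: the closed fingers are beside blue's rear right corner (340,372), clear of green. I push toward −x.

>>> {"method": "send_rows", "body": {"plan": [{"linear":[-0.004,0,-0.001],"delta_rot":[0,0,0],"fingers":0.0},{"linear":[-0.004,0,0],"delta_rot":[0,0,0],"fingers":0.0},{"linear":[-0.004,0,0],"delta_rot":[0,0,0],"fingers":0.0},{"linear":[-0.004,0,0],"delta_rot":[0,0,0],"fingers":0.0},{"linear":[-0.003,0,0],"delta_rot":[0,0,0],"fingers":0.0},{"linear":[0,0,0],"delta_rot":[0,0,0],"fingers":0.0},{"linear":[0,0,0],"delta_rot":[0,0,0],"fingers":0.0}]}}

```text
clock: 8.52
position: [0.5611, 0.0209, 0.0613]
ee_rot: [0.001, 0.998, 0.065, -0.007]
contact_force: [0.1, -0.2, -0.1]
width: -0.0001
```

```bash
python3 - <<'E'
from h import *
f=[.1290,.0490];tcp(f);a=manip.get_image("wrist");measure(a,edge=f)
E
```

```text
t 8.52 TCP edge frame [552.9 -99.7] [0.5611 0.0209 0.0613] yaw 0.1304 [ 0.1 -0.2 -0.1]
edge yaw 0.1283
blue size [46.4 38.2] line (edge frame mm) [514.  -34.2] angle 0.142 rear end world [0.5328 0.0133] line world [0.5142 0.0808]
green size [25.1 18.5] line (edge frame mm) [448.5  -0.8] angle -0.069 rear end world [0.4491 0.0357] line world [0.4449 0.1056]
```

>>> {"method": "send_rows", "body": {"plan": [{"linear":[-0.004,0,0.001],"delta_rot":[0,0,0],"fingers":0.0},{"linear":[-0.004,0,0],"delta_rot":[0,0,0],"fingers":0.0},{"linear":[-0.003,0,0],"delta_rot":[0,0,0],"fingers":0.0},{"linear":[0,0,0],"delta_rot":[0,0,0],"fingers":0.0},{"linear":[0,0,0],"delta_rot":[0,0,0],"fingers":0.0}]}}

```text
clock: 8.98
position: [0.55, 0.0191, 0.0606]
ee_rot: [0.002, 0.998, 0.065, -0.006]
contact_force: [1.0, 0.1, -0.9]
width: 0.0001
```

```bash
python3 - <<'E'
from h import *
f=[.1290,.0490];tcp(f);a=manip.get_image("wrist");measure(a,edge=f)
E
```

```text
t 8.98 TCP edge frame [ 541.6 -100. ] [0.55   0.0191 0.0606] yaw 0.1306 [ 1.   0.1 -0.9]
edge yaw 0.1283
blue size [46.1 38. ] line (edge frame mm) [511.6 -31.4] angle 0.003 rear end world [0.5205 0.0139] line world [0.5114 0.0833]
green size [34.7 18. ] line (edge frame mm) [442.9  -1.5] angle -0.014 rear end world [0.4474 0.0347] line world [0.4395 0.1042]
```

Blue is square (0.003 rad) with its line at −31 mm. I back off and go round behind it.

>>> {"method": "send_rows", "body": {"plan": [{"linear":[0.008,0,0],"delta_rot":[0,0,0],"fingers":0.0},{"linear":[0.006,0,-0.015],"delta_rot":[0,0,0],"fingers":0.0},{"linear":[0,0.008,-0.02],"delta_rot":[0,0,0],"fingers":0.02},{"linear":[-0.01,0.015,0],"delta_rot":[0,0,0],"fingers":0.02},{"linear":[-0.015,0.012,0],"delta_rot":[0,0,0],"fingers":0.02},{"linear":[-0.015,0.002,0],"delta_rot":[0,0,0],"fingers":0.02},{"linear":[-0.003,0,0],"delta_rot":[0,0,0],"fingers":0.02},{"linear":[0,0,0],"delta_rot":[0,0,0],"fingers":0.02},{"linear":[0,0,0],"delta_rot":[0,0,0],"fingers":0.02}]}}

```text
clock: 9.78
position: [0.532, -0.0216, 0.0972]
ee_rot: [0.001, 0.998, 0.066, -0.004]
contact_force: [-0.2, -0.5, 0.6]
width: 0.0201
```

```bash
python3 - <<'E'
from h import *
f=[.1290,.0490];tcp(f)
t=np.arctan(f[0]);ex=np.array([np.cos(t),np.sin(t)]);ey=np.array([-ex[1],ex[0]])
rows([*(np.array([0,f[1]])+ex*.512-ey*.132),.059],t,5,.02)
E
```

```text
t 9.78 TCP edge frame [ 518.6 -138.1] [ 0.532  -0.0216  0.0972] yaw 0.1314 [-0.2 -0.5  0.6]
[{"linear": [-0.0013, -0.0012, 0.0077], "delta_rot": [0.02, 0.1, 0.04], "fingers": 0.02}, {"linear": [-0.0013, -0.0012, 0.0076], "delta_rot": [0.02, 0.1, 0.04], "fingers": 0.02}, {"linear": [-0.0013, -0.0012, 0.0076], "delta_rot": [0.02, 0.1, 0.04], "fingers": 0.02}, {"linear": [-0.0013, -0.0012, 0.0076], "delta_rot": [0.02, 0.1, 0.04], "fingers": 0.02}, {"linear": [-0.0013, -0.0012, 0.0076], "delta_rot": [0.02, 0.1, 0.04], "fingers": 0.02}]
[ 0.532  -0.0216  0.0972] step 0.007850512036990515
```

>>> {"method": "send_rows", "body": {"plan": [{"linear":[-0.001,0,0.008],"delta_rot":[0,0.3,0],"fingers":0.02},{"linear":[-0.001,0,0.008],"delta_rot":[0,0.2,0],"fingers":0.02},{"linear":[0,0,0.008],"delta_rot":[0,0,0],"fingers":0.02},{"linear":[0,0,0.006],"delta_rot":[0,0,0],"fingers":0.02},{"linear":[0,0,0.003],"delta_rot":[0,0,0],"fingers":0.02},{"linear":[0,0,0],"delta_rot":[0,0,0],"fingers":0.02},{"linear":[0,0,0],"delta_rot":[0,0,0],"fingers":0.02}]}}

```text
clock: 10.37
position: [0.5361, -0.0199, 0.0621]
ee_rot: [0.001, 0.998, 0.067, 0.003]
contact_force: [0.7, 0.1, 0.6]
width: 0.0199
```

```bash
python3 - <<'E'
from h import *
f=[.1290,.0490];tcp(f);a=manip.get_image("wrist");measure(a,edge=f)
E
```

```text
t 10.37 TCP edge frame [ 522.9 -136.9] [ 0.5361 -0.0199  0.0621] yaw 0.1338 [0.7 0.1 0.6]
edge yaw 0.1283
blue size [44.8 11.6] line (edge frame mm) [511.6 -31.8] angle 0.016 rear end world [0.5215 0.0136] line world [0.5115 0.0829]
```

>>> {"method": "send_rows", "body": {"plan": [{"linear":[-0.006,0,0.001],"delta_rot":[0,-0.2,0],"fingers":0.02},{"linear":[-0.004,0,0.001],"delta_rot":[0,0,0],"fingers":0.02},{"linear":[-0.001,0,0.001],"delta_rot":[0,0,0],"fingers":0.02},{"linear":[0,-0.003,0],"delta_rot":[0,0,0],"fingers":0.02},{"linear":[0,-0.004,0],"delta_rot":[0,0,0],"fingers":0.02},{"linear":[0,-0.005,0],"delta_rot":[0,0,0],"fingers":0.02},{"linear":[0,-0.005,0],"delta_rot":[0,0,0],"fingers":0.02},{"linear":[0,-0.005,0],"delta_rot":[0,0,0],"fingers":0.02},{"linear":[0,-0.005,0],"delta_rot":[0,0,0],"fingers":0.02},{"linear":[0,-0.004,0],"delta_rot":[0,0,0],"fingers":0.02},{"linear":[0,-0.002,0],"delta_rot":[0,0,0],"fingers":0.02},{"linear":[0,0,0],"delta_rot":[0,0,0],"fingers":0.02}]}}

```text
clock: 11.42
position: [0.52, 0.0148, 0.0603]
ee_rot: [0.002, 0.998, 0.067, 0.002]
contact_force: [0.6, 0.4, 0.3]
width: 0.02
```

```bash
python3 - <<'E'
from h import *
f=[.1290,.0490];tcp(f);a=manip.get_image("wrist");measure(a,edge=f)
near(a,((110,190),(320,350)),5)
save(cv2.resize(a,None,fx=1.5,fy=1.5),"pics/w7.png")
E
```

```text
t 11.42 TCP edge frame [ 511.4 -100.5] [0.52   0.0148 0.0603] yaw 0.1347 [0.6 0.4 0.3]
edge yaw 0.1283
blue size [46.1 33.2] line (edge frame mm) [511.9 -17.8] angle 0.007 rear end world [0.5195 0.0275] line world [0.51   0.0968]
green size [48.7 16.6] line (edge frame mm) [434.   -1.8] angle 0.007 rear end world [0.4402 0.0334] line world [0.4307 0.1027]
edge [0.11800374 0.05452988] 33 37 0.0007424879121327613 at .43,.52 [0.10527148 0.11589182]
```

View pics/w7.png

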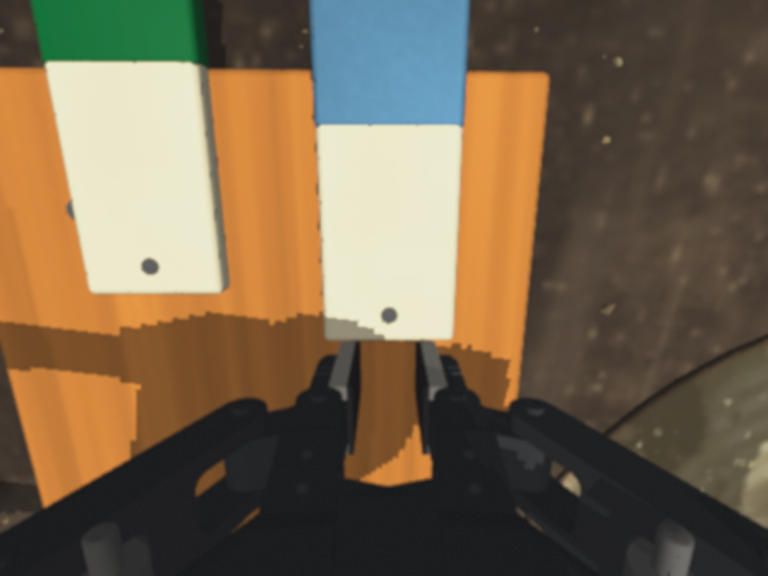

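Wrist view: blue is square, its line at crop y≈125 against an edge at y≈72. Green is in place. About 17 mm remain.

>>> {"method": "send_rows", "body": {"plan": [{"linear":[0,-0.004,0],"delta_rot":[0,0,0],"fingers":0.02},{"linear":[0,-0.004,0],"delta_rot":[0,0,0],"fingers":0.02},{"linear":[0,-0.004,0],"delta_rot":[0,0,0],"fingers":0.02},{"linear":[0,-0.002,0],"delta_rot":[0,0,0],"fingers":0.02},{"linear":[0,0,0],"delta_rot":[0,0,0],"fingers":0.02},{"linear":[0,0,0],"delta_rot":[0,0,0],"fingers":0.02}]}}

```text
clock: 11.97
position: [0.5184, 0.0294, 0.0603]
ee_rot: [0.002, 0.998, 0.067, 0.003]
contact_force: [-0.0, -1.3, -0.1]
width: 0.02
```

```bash
python3 - <<'E'
from h import *
f=[.1290,.0490];tcp(f);a=manip.get_image("wrist");measure(a,edge=f)
near(a,((155,195),(320,350)),20)
E
```

```text
t 11.97 TCP edge frame [511.7 -85.8] [0.5184 0.0294 0.0603] yaw 0.1343 [-0.  -1.3 -0.1]
edge yaw 0.1283
blue size [46.1 33.2] line (edge frame mm) [512.1  -3. ] angle 0.005 rear end world [0.5176 0.0422] line world [0.5083 0.1116]
green size [48.7 30.5] line (edge frame mm) [434.   -0.9] angle 0.004 rear end world [0.4397 0.0342] line world [0.4305 0.1036]
edge [0.1286701  0.04943745] 24 24 0.0001113256854075891 at .43,.52 [0.1047656  0.11634591]
```

Push 3 mm more, then retreat up and back for a look from above.

>>> {"method": "send_rows", "body": {"plan": [{"linear":[0,-0.003,0],"delta_rot":[0,0,0],"fingers":0.02},{"linear":[0,0,0],"delta_rot":[0,0,0],"fingers":0.02},{"linear":[0,0.01,0],"delta_rot":[0,0,0],"fingers":0.02},{"linear":[0,0.015,-0.01],"delta_rot":[0,0,0],"fingers":0.02},{"linear":[-0.01,0.01,-0.03],"delta_rot":[0,0,0],"fingers":0.02},{"linear":[-0.015,0,-0.03],"delta_rot":[0,0,0],"fingers":0.02},{"linear":[-0.01,-0.01,-0.03],"delta_rot":[0,0,0],"fingers":0.02},{"linear":[0,0,-0.01],"delta_rot":[0,0,0],"fingers":0.02},{"linear":[0,0,0],"delta_rot":[0,0,0],"fingers":0.02},{"linear":[0,0,0],"delta_rot":[0,0,0],"fingers":0.02},{"linear":[0,0,0],"delta_rot":[0,0,0],"fingers":0.02}]}}

```text
clock: 12.93
position: [0.4847, -0.0023, 0.1732]
ee_rot: [0.002, 0.998, 0.066, 0.001]
contact_force: [0.1, 0.4, -0.3]
width: 0.0198
```

```bash
python3 - <<'E'
from h import *
f=[.1287,.0493];tcp(f);a=manip.get_image("wrist");measure(a,edge=f);near(a,((160,175),(236,270),(325,350)),20)
save(cv2.resize(a,None,fx=1.5,fy=1.5),"pics/w8.png")
E
```

```text
t 12.93 TCP edge frame [ 474.1 -113.1] [ 0.4847 -0.0023  0.1732] yaw 0.1323 [ 0.1  0.4 -0.3]
edge yaw 0.128
blue size [46.7 37.2] line (edge frame mm) [511.5   0.8] angle 0.005 rear end world [0.5165 0.046 ] line world [0.5072 0.1154]
green size [46.5 37.2] line (edge frame mm) [ 4.319e+02 -3.000e-01] angle 0.005 rear end world [0.4376 0.0348] line world [0.4284 0.1042]
edge [0.13835134 0.0454841 ] 26 26 0.0006599748829491077 at .43,.52 [0.10497518 0.1174268 ]
```

View pics/w8.png

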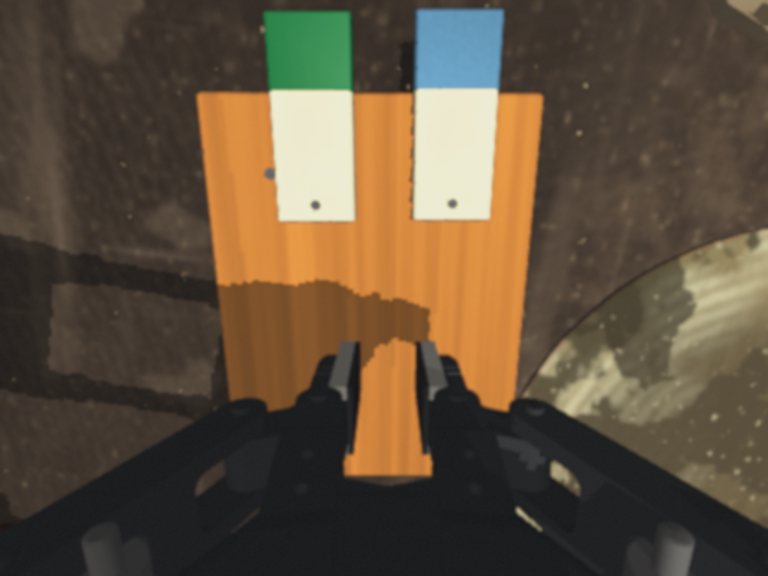

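Wrist view: both glazed ends overhang the edge. The lines sit at crop y≈90 against an edge at y≈94, which is the expected offset for a tile top 10 mm higher. Both tiles are square and the gripper is clear.

```bash
python3 -c "
from rig import manip
print(manip.sign_off())"
```

```text
the job is handed in; nothing more can be done
None
```

I slid both tiles along the board with the fingertips until their glazed ends hang over the left-hand edge, then backed the gripper clear and handed the job in at about 13 s.

| Tile | Glaze line from edge | Angle to square | Limits |
|---|---|---|---|
| Green | −0.3 mm | 0.005 rad | ±8 mm, 0.16 rad |
| Blue | +0.8 mm | 0.005 rad | ±8 mm, 0.16 rad |

- **Blue's first push:** a tile corner slipped between the fingers and the skew grew from 0.21 to 0.26 rad. I squared the tile with closed fingers from its rear side, then pushed it home.
- **Edge position:** an early fit was plainly wrong and I discarded it. The later ones agree to about 2 mm, so the real line offsets could differ by that much.
- **Other things on the table:** I didn't go near them, but I took no last overview picture to confirm they hadn't moved.

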